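# Stack the espresso dosing kit and park the tamper

### The job

Make the coffee bar ready for the next barista. Build the dosing stack in this order: stand the steel dosing cup in the round dark dish, then set the funnel on the cup with its spigot in the cup's mouth, then set the leveller down into the funnel, each one upright and fully seated; stand the tamper upright in the round recess of the wooden block, at any time. Let everything go, and leave the two smoked-glass tumblers and the milk jug standing where they are.

Things in the scene. Friction and masses are not known exactly. Their poses are not given: they have to be found in the camera images.
- cup_mid (a point): Dosing cup: plain open straight-sided steel cup, 58 mm outer diameter (foot chamfered), 55 mm tall, inner diameter 52 mm, loose, 0.10 to 0.17 kg, standing mouth up. This point is its centre, half-way up (27.5 mm above its underside); z is up along its axis.
- funnel_mid (a point): Dosing funnel: aluminium ring, 30 mm tall, loose, 0.10-0.16 kg, standing on its spigot. Lowest 12 mm: spigot, 47 mm diameter, tapering to 41 at the bottom. Upper 18 mm: collar, 68 mm diameter, whose underside rests on the cup rim. In its top a 60 mm bore, 14 mm deep, to a ledge 16 mm above the underside (39 mm opening). Point: its centre, 15 mm above the underside; z up its axis.
- leveller_mid (a point): Leveller: squat hand tool, 50 mm tall, loose, 0.17-0.29 kg: a steel disc, 54 mm diameter, 12 mm thick, with a thick black cylindrical grip, 40 mm diameter, straight on top (12 to 50 mm up). The disc rests on the ledge in the funnel's bore. Point: its centre, 25 mm above the underside; z up its axis.
- tamper_mid (a point): Tamper: taller hand tool, 90 mm tall, loose, 0.28 to 0.46 kg. A steel disc of 58 mm diameter, 12 mm thick, a slim 20 mm steel neck, and a wooden handle 34 mm in diameter from 50 to 85 mm up (rounded off below and above). This point is on its axis half-way up (45 mm above its underside); z is up along its axis.
- dock: Round dark steel dish, fixed to the table, 84 mm outer diameter, 12 mm tall, with a round recess of 65 to 67 mm diameter whose floor lies 4 mm above the table. The dosing cup stands in it. Origin at the centre of its underside, on the table; z up.
- rest: Square dark-wood block, fixed to the table, 90 x 90 x 22 mm, with a round recess of 67 mm diameter in its top, 10 mm deep (floor 12 mm above the table). The tamper stands in it. Origin at the centre of its underside, on the table; x and y along its sides, z up.
- tumbler_a: Bystander: smoked dark-brown glass tumbler, 64 mm rim diameter, 70 mm tall, loose, among the task's things. Origin at the centre of its underside; z up.
- tumbler_b: Bystander: a second, like tumbler (64 mm rim, 70 mm tall). Origin at the centre of its underside; z up.
- jug: Bystander: steel milk jug, 88 mm diameter, 105 mm tall, wire handle reaching 79 mm out from its axis on its +y side, loose, out on the left. Origin at the centre of its underside; z up.

How it is judged:
On the way, in this order (a step that is already met when the one before it is completed fails the run):
1. the dosing cup stands in the dish (horizontal distance between cup_mid and dock below 0.008 m and z of cup_mid in the frame of dock between 0.0285 and 0.0345 m and angle between cup_mid's own z axis and vertical below 0.12 rad), for 0.2 s.
2. the funnel sits on the cup in the dish (all of step 1 and horizontal distance between funnel_mid and cup_mid below 0.008 m and z of funnel_mid in the frame of cup_mid between 0.0275 and 0.0335 m and angle between funnel_mid's own z axis and vertical below 0.12 rad), for 0.2 s.
3. the leveller sits in the funnel on the cup in the dish (all of step 2 and horizontal distance between leveller_mid and funnel_mid below 0.008 m and z of leveller_mid in the frame of funnel_mid between 0.023 and 0.029 m and angle between leveller_mid's own z axis and vertical below 0.12 rad), for 0.2 s.
At the end, for the whole second after the job is handed in: The cup stands seated in the dish, the funnel on the cup, the leveller in the funnel, the tamper in the wooden block's recess: each within 8 mm of centre of what carries it, within 3 mm of its fully seated height, upright within 0.12 rad, at rest (under 0.02 m/s) (all of step 3 and horizontal distance between tamper_mid and rest below 0.008 m and z of tamper_mid in the frame of rest between 0.054 and 0.06 m and angle between tamper_mid's own z axis and vertical below 0.12 rad and linear speed of each of cup, funnel, leveller, tamper below 0.02 m/s); the robot touches nothing.
It fails at once if one smoked tumbler is shifted by more than 30 mm or tipped beyond 0.3 rad (distance of tumbler_a from where it was at the start of the episode above 0.03 m or angle between tumbler_a's own z axis and vertical above 0.3 rad).
It fails at once if the other smoked tumbler is shifted by more than 30 mm or tipped beyond 0.3 rad (distance of tumbler_b from where it was at the start of the episode above 0.03 m or angle between tumbler_b's own z axis and vertical above 0.3 rad).
It fails at once if the milk jug is shifted by more than 30 mm or tipped beyond 0.3 rad (distance of jug from where it was at the start of the episode above 0.03 m or angle between jug's own z axis and vertical above 0.3 rad).
It also fails if it takes over 112 s, if anything falls off the work surface, if the arm or the gripper's body presses on something with over 40 N, if the wrist force passes 120 N, or if a joint passes its speed limit or range.

### The arm

A 6-joint arm with a two-finger parallel gripper is mounted at the origin on the work surface. World frame = base frame: x ahead of the robot, y to its left, z up, the work surface at z = 0. Lengths are in m, angles in rad, forces in N, time in s.
With the tool pointing down it reaches from about 0.375 to 0.9 m from the base axis. Payload 3.1 kg.
Tool frame: the origin (TCP) lies at the very end of the fingers, on their centre line; the grasp point (between the pads) lies 19 mm behind it; z points along the fingers, y is the direction in which the jaws open and shut (so a half turn about z gives the same grasp; the last joint's range is limited). The gripper opens to 87 mm and grips with 3 to 60 N. Pads are 19 mm wide; open, the fingers measure 117 mm over their backs; the gripper's body (75 mm by 190 mm) begins 51 mm behind the grasp point.
Start: joints at [1.093, 0.527, 1.433, -0, 1.181, -0.178], TCP at [0.184, 0.597, 0.223] pointing down, gripper open.
Joint ranges: [-3.08, 3.08], [-0.75, 2.2], [0.22, 2.44], [-1.43, 4.57], [0, 2.65], [-2.85, 2.85]. Speed limits (rad/s): [2.79, 2.79, 3.14, 3.14, 3.14, 3.14].

### API

Orientations are given as a unit quaternion [x, y, z, w].
In Python, from rig import robot gives the robot as it stands. The module is installed in compiled form; this text tells all that it offers.
- The arm moves only by the tool carry_out, never from a script. Its argument "series" is a list of rows, each a list of 7 numbers: the shift along the tool's x, y, z in mm, then the turn, a rotation vector about the tool's x, y, z in degrees, then the gripper command: -1 is shut, 1 is fully open, values between are in proportion. In form: [[tx, ty, tz, rx, ry, rz, claw], ...]. A call has 1 to 8 rows; each row is the pose to reach, as a shift and turn from the pose measured when the call began, along the tool's axes at that moment; what a row does not reach only later rows make up. A row lasts 1/8 s, in which the tool goes at most 62.5 mm and 10.7 degrees, less where a joint would pass 70% of its speed; a pose out of reach is approached as far as the arm can. A call with a gripper value outside its range is refused whole. The fingers move at their own pace and stop on an object; "force" is the grip in N (left out, the last holds). Time passes only in rows, so rows that repeat a pose let the fingers close. It gives the time, the measured TCP pose, the force and the opening at its end, in the units of the state.
- robot.get_obs(): the state, without advancing time (a new reading comes with each control period).
- robot.camera(name): name is "side" or "top"; returns a dict with "pixels" (420x560x3 uint8, red, green, blue), "fx", "fy", "cx", "cy" (pixels), "position" and "attitude" of the camera in the world. Camera axes: x right, y down, z forward; pixel columns grow to the right and rows downward; lengths in m; the calibration is good to about 2 mm. A picture is of the moment at which its call begins. There is no depth.
- robot.hand_in(): hands the job in, once; it reports no verdict.
The state is a dict: "time": time; "q": joint angles; "joint_velocities": joint speeds; "joint_torque": joint torques, N m; "position": TCP position; "tool_rot": TCP orientation; "ft_force": force on the tool from outside, world axes, zero at the start; "moment": the same for the moment, N m; "grip_width": finger opening in m.
Only numpy, scipy, OpenCV 4.12 (cv2) and the standard library are available. Lean on these libraries where they do the work, as an engineer would, in place of code of your own. Each camera call takes 0.05 s, during which the arm holds its last target.

## Working session

There is one attempt and no reset: what is moved stays moved. The work goes in short steps, Python scripts to look and compute and a tool call to move; the robot and the scene stay as the last step left them, time stands still between calls to the robot, and variables do not carry over. Pictures are saved under pics/ and viewed, and the job is handed in when it is done.

Besides the shell and the picture viewer there is one more tool, called by a JSON object that holds its "method" and its "body", one argument or row to a line. carry_out: Moves the arm, as the interface text tells. Its arguments: {"type":"object","properties":{"series":{"type":"array"},"force":{"type":"number"}},"required":["series"]}

```bash
mkdir -p pics; cat > h.py <<'E'
from rig import robot
import numpy as np, cv2
from scipy.spatial.transform import Rotation as R
def snap(n,f):
    c=robot.camera(n); cv2.imwrite(f'pics/{f}.png',c['pixels'][:,:,::-1]); return c
E
python3 - <<'E'
from h import *
import pickle
for n in('side','top'):
    c=snap(n,n+'0'); pickle.dump(c,open(n+'0.pkl','wb'))
    print({k:v for k,v in c.items() if k!='pixels'})
o=robot.get_obs(); print(o)
E
```

```text
{'fx': 542.9101932598612, 'fy': 542.9101932598612, 'cx': 281.62336189155195, 'cy': 217.46427900538603, 'position': array([ 0.12948919, -0.87325552,  0.81748373]), 'attitude': array([ 0.87060338, -0.18535752,  0.08481401, -0.44777107])}
{'fx': 399.7722643139591, 'fy': 399.7722643139591, 'cx': 273.4109418064382, 'cy': 204.2654167597837, 'position': array([0.47767732, 0.09411747, 0.83167348]), 'attitude': array([-0.70082786,  0.71157543, -0.02979245,  0.04016378])}
{'time': 0.1, 'q': array([ 1.09347547e+00,  5.28356715e-01,  1.43380246e+00, -3.57201675e-06,
        1.18139236e+00, -1.78497534e-01]), 'joint_velocities': array([ 0.00019825, -0.00222255, -0.00240744,  0.00144183, -0.00056497,
        0.00011246]), 'joint_torque': array([-1.08322936e-03, -4.40989494e+01, -1.77149642e+01,  6.34173467e-02,
        5.34035743e-02, -5.50318737e-05]), 'position': array([0.18365503, 0.59670443, 0.22167062]), 'tool_rot': array([ 1.48855632e-01,  9.88858454e-01, -9.27786632e-04, -3.13879545e-04]), 'ft_force': array([-0.17929129, -0.35538492, -0.51316826]), 'moment': array([ 0.00852243, -0.00605793, -0.02975798]), 'grip_width': 0.08677364534405885}
```

View pics/top0.png

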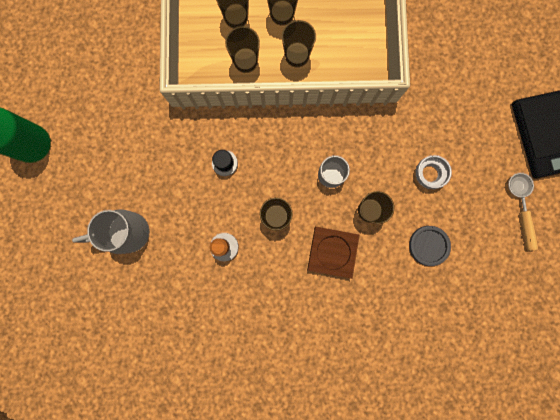

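View pics/side0.png

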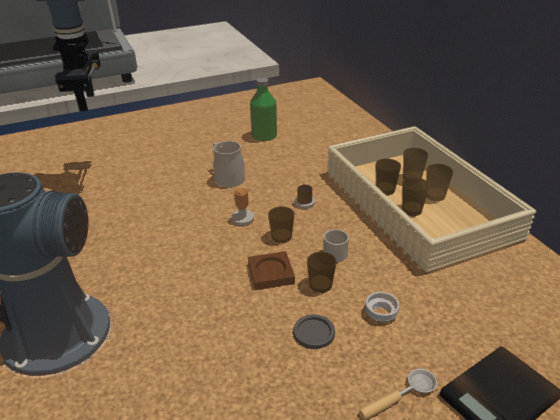

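```bash
cat >> h.py <<'E'
import pickle
def ray(c,u,v,z):
    d=R.from_quat(c['attitude']).apply([(u-c['cx'])/c['fx'],(v-c['cy'])/c['fy'],1]); p=c['position']
    return p+d*(z-p[2])/d[2]
def proj(c,P):
    q=R.from_quat(c['attitude']).inv().apply(np.atleast_2d(P)-c['position'])
    return np.c_[c['fx']*q[:,0]/q[:,2]+c['cx'],c['fy']*q[:,1]/q[:,2]+c['cy']]
T=np.linspace(0,2*np.pi,120,endpoint=False)
def circ(x,y,z,r): return np.c_[x+r*np.cos(T),y+r*np.sin(T),0*T+z]
def overlay(c,items,f,box,s=5):
    x0,y0,x1,y1=box
    im=cv2.resize(c['pixels'][y0:y1,x0:x1,::-1],None,fx=s,fy=s,interpolation=cv2.INTER_CUBIC)
    for x,y,z,r in items:
        p=(proj(c,circ(x,y,z,r))-[x0,y0]+.5)*s
        cv2.polylines(im,[np.round(p).astype(int)],True,(0,255,0),1)
    cv2.imwrite(f'pics/{f}.png',im)
E
python3 - <<'E'
from h import *
c=pickle.load(open('top0.pkl','rb'));s=pickle.load(open('side0.pkl','rb'))
g=dict(cup=(334,167,.055),funnel=(433.5,171.5,.03),lev=(222.5,159.5,.05),levd=(226,164,.012),tamd=(225,248,.012),tamt=(219,246.5,.085),dock=(430,245,.012),ta=(276,211,.07),tb=(376.5,206,.07),rest=(334,252,.022),jug=(108,230,.105))
for k,(u,v,z) in g.items(): print(k,ray(c,u,v,z).round(4))
gs=dict(cup=(336,239,.055),funnel=(382,302,.03),lev=(305,190,.05),tamd=(243,217,.012),dock=(314,329,.012),ta=(281,215,.07),tb=(321,259,.07))
for k,(u,v,z) in gs.items(): print('side',k,ray(s,u,v,z).round(4))
for n,b,cc in(('a',(190,140,350,280),c),('b',(300,140,460,280),c),('c',(220,170,420,350),s)):
    overlay(cc,[],'z'+n,b,5 if n!='c' else 4)
E
```

```text
cup [ 0.6266 -0.0152  0.055 ]
funnel [ 0.6187 -0.2189  0.03  ]
lev [0.6466 0.2051 0.05  ]
levd [0.6451 0.2032 0.012 ]
tamd [0.471  0.2057 0.012 ]
tamt [0.4745 0.207  0.085 ]
dock [ 0.4711 -0.2108  0.012 ]
ta [0.5404 0.1    0.07  ]
tb [ 0.5469 -0.0917  0.07  ]
rest [ 0.46   -0.0148  0.022 ]
jug [0.5075 0.4071 0.105 ]
side cup [ 0.6172 -0.0262  0.055 ]
side funnel [ 0.6198 -0.2207  0.03  ]
side lev [0.645  0.1952 0.05  ]
side tamd [0.4733 0.201  0.012 ]
side dock [ 0.4696 -0.2143  0.012 ]
side ta [0.5332 0.0932 0.07  ]
side tb [ 0.5463 -0.0903  0.07  ]
```

View pics/za.png

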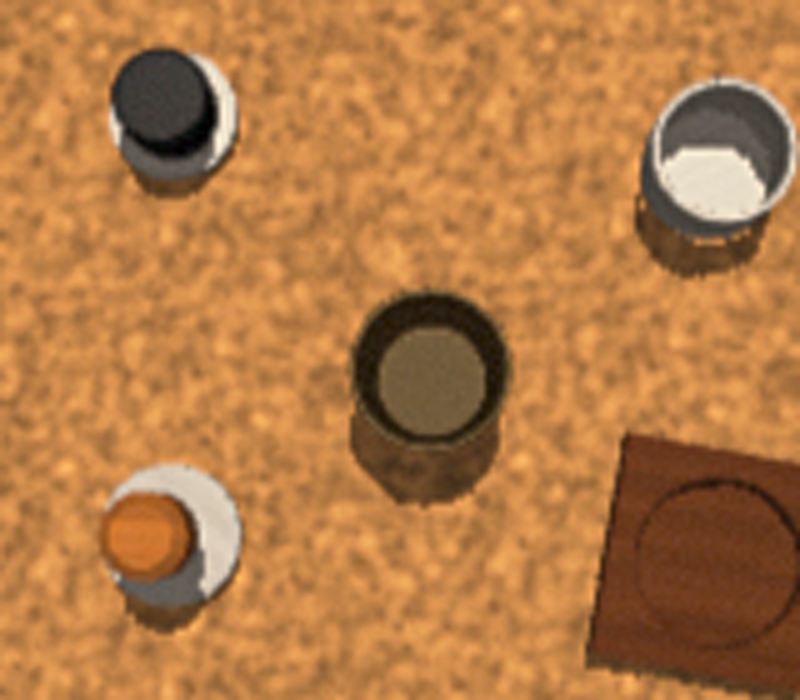

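View pics/zb.png

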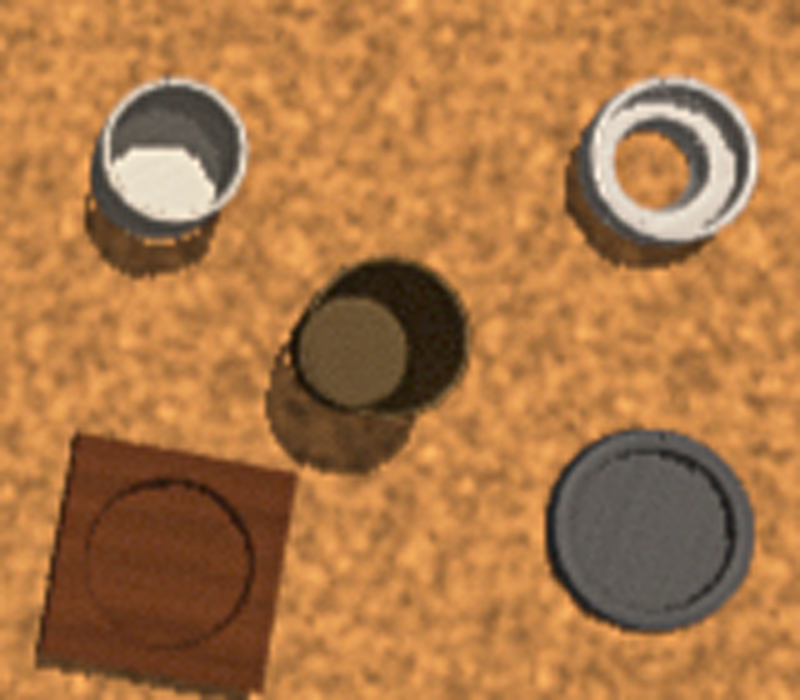

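View pics/zc.png

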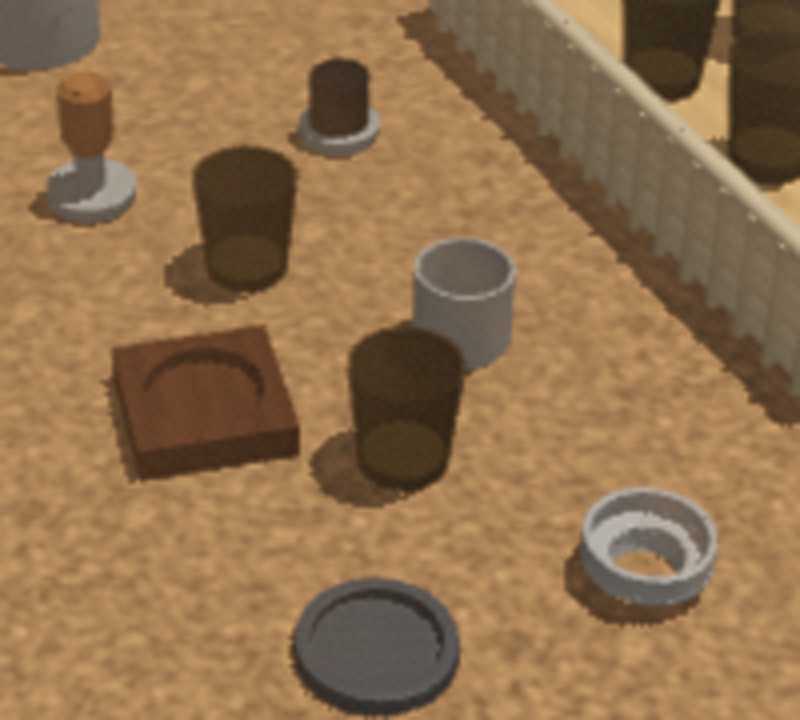

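```bash
python3 - <<'E'
from h import *
c=pickle.load(open('top0.pkl','rb'));s=pickle.load(open('side0.pkl','rb'))
g=dict(cup=(334.5,169.8,.055,.029),funnel=(434.4,171.6,.03,.034),lev=(222,158.6,.05,.02),tam=(223.9,246.6,.012,.029),dock=(429.7,245.7,.012,.042),ta=(276,213.6,.07,.032),tb=(376.6,207,.07,.032),rest=(333.5,252.4,.022,.0335))
it=[]
for k,(u,v,z,r) in g.items():
    P=ray(c,u,v,z); print(k,P.round(4)); it.append((*P,r))
    if k=='lev': it.append((P[0],P[1],.012,.027))
    if k=='tam': it.append((P[0],P[1],.08,.017))
    if k=='cup': it.append((P[0],P[1],.003,.029))
for n,b,cc in(('a',(190,140,350,280),c),('b',(300,140,460,280),c),('c',(220,170,420,350),s)):
    overlay(cc,it,'y'+n,b,5 if n!='c' else 4)
# rest corners
for u,v in((79,433),(297,476),(265,694),(37,660)): print(ray(c,u/5-.4+300,v/5-.4+140,.022).round(4))
E
```

```text
cup [ 0.621 -0.016  0.055]
funnel [ 0.6185 -0.2207  0.03  ]
lev [0.6484 0.2061 0.05  ]
tam [0.4739 0.208  0.012 ]
dock [ 0.4697 -0.2101  0.012 ]
ta [0.5354 0.1001 0.07  ]
tb [ 0.545  -0.0918  0.07  ]
rest [ 0.4592 -0.0138  0.022 ]
[0.5123 0.0212 0.022 ]
[ 0.4936 -0.066   0.022 ]
[ 0.4072 -0.0502  0.022 ]
[0.4218 0.0402 0.022 ]
```

View pics/ya.png

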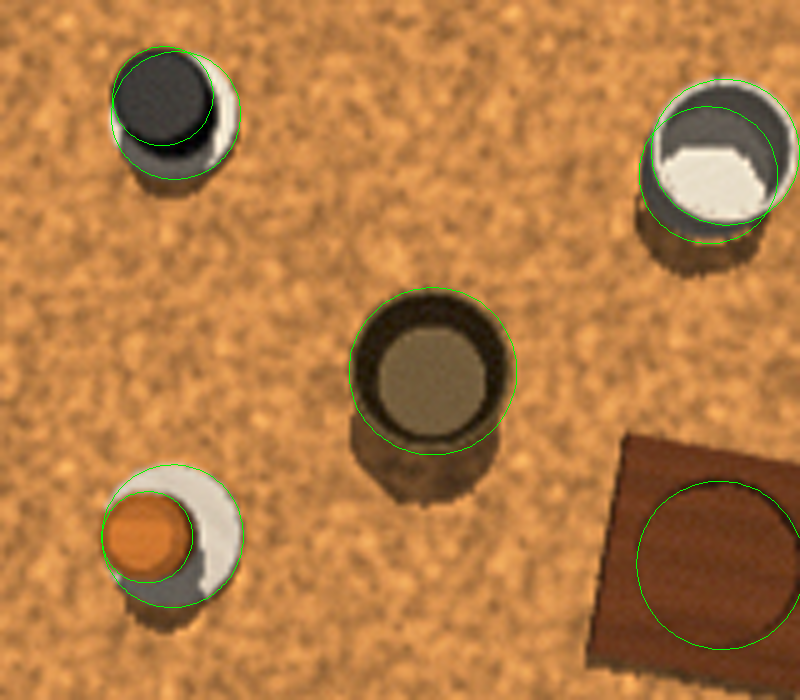

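View pics/yb.png

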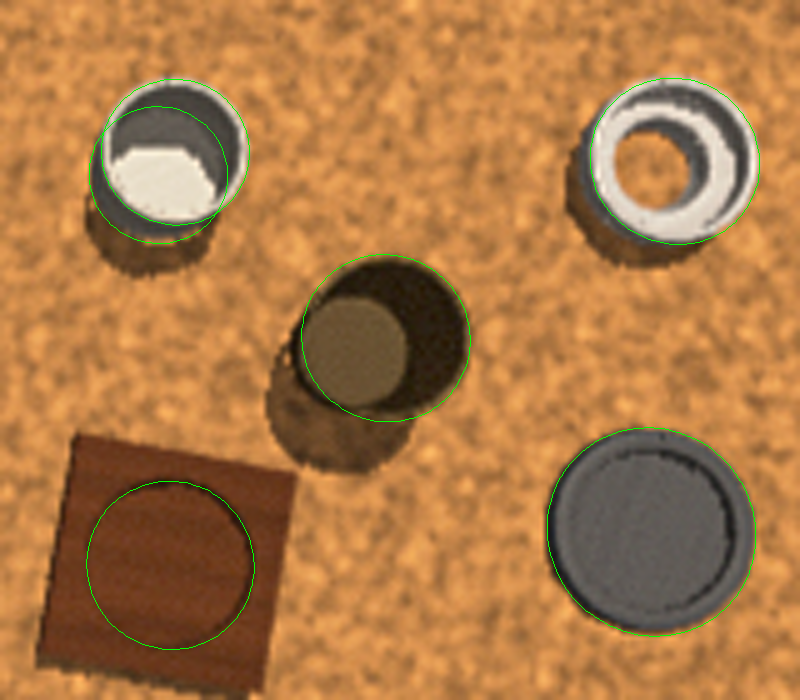

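View pics/yc.png

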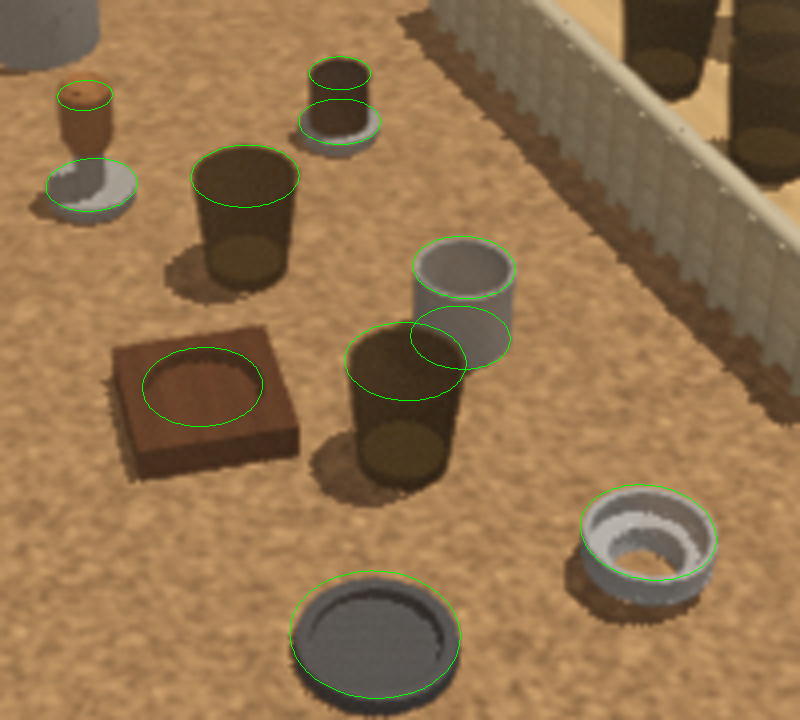

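```bash
cat >> h.py <<'E'
def plan(x,y,z,jaw=None):
    o=robot.get_obs(); r=R.from_quat(o['tool_rot']); p=o['position']
    M=r.as_matrix(); cur=np.degrees(np.arctan2(M[1,1],M[0,1]))
    if jaw is None: jaw=cur
    d=(jaw-cur+90)%180-90; a=np.radians(cur+d)
    yv=np.array([np.cos(a),np.sin(a),0]); zv=np.array([0,0,-1.]); xv=np.cross(yv,zv)
    rv=(r.inv()*R.from_matrix(np.c_[xv,yv,zv])).as_rotvec(degrees=True)
    print('t',round(o['time'],2),'pos',p.round(4),'jaw',round(cur,1),'tiltz',M[:,2].round(4),'w',round(o['grip_width'],4),'F',o['ft_force'].round(1))
    print('shift mm',(r.inv().apply(np.array([x,y,z])-p)*1000).round(1),'rot',rv.round(2))
E
python3 -c "
from h import *
plan(.474,.207,.15)"
```

```text
t 0.1 pos [0.1837 0.5967 0.2217] jaw 72.9 tiltz [-9.0e-04 -1.7e-03 -1.0e+00] w 0.0868 F [-0.2 -0.4 -0.5]
shift mm [-392.2 -286.8   72.1] rot [-0.11 -0.02 -0.  ]
```

{"method": "carry_out", "body": {
  "series": [
    [-392, -287, 72, 0, 0, 0, 1],
    [-392, -287, 72, 0, 0, 0, 1],
    [-392, -287, 72, 0, 0, 0, 1],
    [-392, -287, 72, 0, 0, 0, 1],
    [-392, -287, 72, 0, 0, 0, 1],
    [-392, -287, 72, 0, 0, 0, 1],
    [-392, -287, 72, 0, 0, 0, 1],
    [-392, -287, 72, 0, 0, 0, 1]
  ],
  "force": 25
}}

```text
time: 1.1
position: [0.4748, 0.2049, 0.1496]
tool_rot: [0.149, 0.989, -0.001, -0.0]
ft_force: [1.2, 0.1, 0.1]
grip_width: 0.0866
```

```bash
python3 -c "
from h import *
plan(.474,.207,.048)
s=snap('side','s1');c=snap('top','t1')
o=robot.get_obs();print(proj(c,o['position']),proj(s,o['position']))
overlay(s,[(*o['position'],.002),(.474,.207,.085,.017)],'s1z',(180,120,340,260),5)"
```

```text
t 1.1 pos [0.4748 0.2049 0.1496] jaw 72.8 tiltz [-0.0011 -0.0017 -1.    ] w 0.0866 F [1.2 0.1 0.1]
shift mm [  1.3   2.  101.6] rot [-0.11 -0.03 -0.  ]
[[215.67724088 245.0286779 ]] [[240.90997468 169.80043466]]
```

View pics/s1z.png

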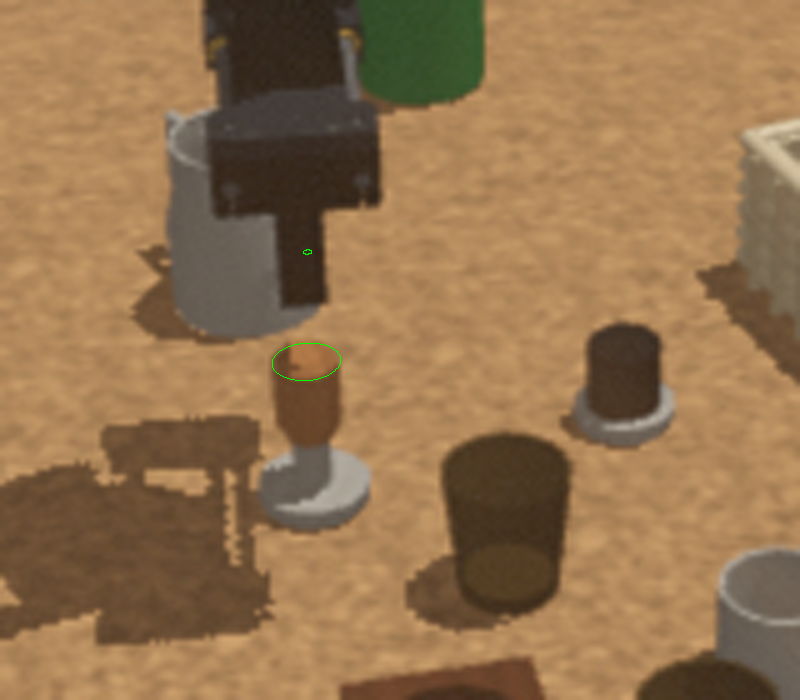

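View pics/t1.png

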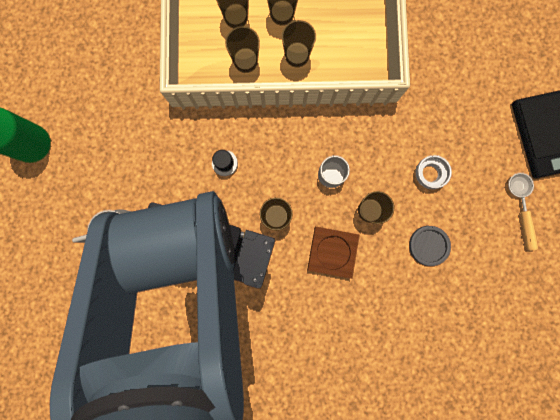

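{"method": "carry_out", "body": {
  "series": [
    [1, 2, 50, 0, 0, 0, 1],
    [1, 2, 80, 0, 0, 0, 1],
    [1, 2, 102, 0, 0, 0, 1],
    [1, 2, 102, 0, 0, 0, 1],
    [1, 2, 102, 0, 0, 0, -1],
    [1, 2, 102, 0, 0, 0, -1],
    [1, 2, 102, 0, 0, 0, -1],
    [1, 2, 102, 0, 0, 0, -1]
  ],
  "force": 25
}}

```text
time: 2.2
position: [0.4774, 0.2049, 0.0478]
tool_rot: [0.152, 0.988, -0.001, 0.001]
ft_force: [-0.3, -1.2, -0.4]
grip_width: 0.0548
```

```bash
python3 -c "
from h import *
plan(.474,.207,.048)
s=snap('side','s2')
overlay(s,[],'s2z',(180,120,340,260),5)"
```

```text
t 2.2 pos [0.4774 0.2049 0.0478] jaw 72.5 tiltz [ 0.0017 -0.0025 -1.    ] w 0.0548 F [-0.3 -1.2 -0.4]
shift mm [ 3.9  1.  -0.2] rot [-0.11  0.14  0.  ]
```

View pics/s2z.png

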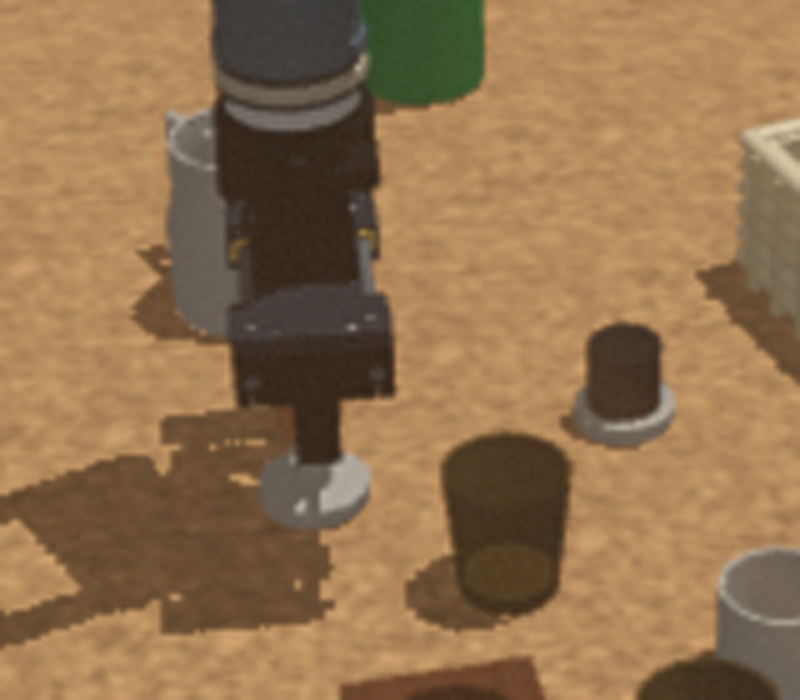

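{"method": "carry_out", "body": {
  "series": [
    [4, 1, 0, 0, 0, 0, -1],
    [4, 1, 0, 0, 0, 0, -1],
    [4, 1, 0, 0, 0, 0, -1],
    [4, 1, 0, 0, 0, 0, -1],
    [4, 1, 0, 0, 0, 0, -1]
  ]
}}

```text
time: 2.88
position: [0.4737, 0.2072, 0.0477]
tool_rot: [0.152, 0.988, -0.001, 0.001]
ft_force: [0.4, 2.9, -0.0]
grip_width: 0.0334
```

```bash
python3 -c "
from h import *
plan(.474,.207,.048)"
```

```text
t 2.88 pos [0.4737 0.2072 0.0477] jaw 72.5 tiltz [ 0.0013 -0.0023 -1.    ] w 0.0334 F [ 0.4  2.9 -0. ]
shift mm [-0.4 -0.1 -0.3] rot [-0.1   0.11  0.  ]
```

{"method": "carry_out", "body": {
  "series": [
    [0, 0, -10, 0, 0, 0, -1],
    [0, 0, -50, 0, 0, 0, -1],
    [0, 0, -80, 0, 0, 0, -1],
    [0, 0, -100, 0, 0, 0, -1],
    [0, 0, -100, 0, 0, 0, -1]
  ]
}}

```text
time: 3.5
position: [0.4744, 0.2073, 0.1491]
tool_rot: [0.152, 0.988, -0.001, 0.003]
ft_force: [0.2, -0.5, -3.9]
grip_width: 0.033
```

```bash
python3 -c "
from h import *
plan(.459,-.014,.148)"
```

```text
t 3.5 pos [0.4744 0.2073 0.1491] jaw 72.5 tiltz [ 0.0048 -0.0021 -1.    ] w 0.033 F [ 0.2 -0.5 -3.9]
shift mm [ -51.8 -215.7    1.5] rot [-0.03  0.3   0.  ]
```

{"method": "carry_out", "body": {
  "series": [
    [-12, -50, 0, 0, 0, 0, -1],
    [-26, -105, 0, 0, 0, 0, -1],
    [-38, -160, 0, 0, 0, 0, -1],
    [-48, -200, 0, 0, 0.3, 0, -1],
    [-52, -216, 0, 0, 0.3, 0, -1],
    [-52, -216, 0, 0, 0.3, 0, -1],
    [-52, -216, 0, 0, 0.3, 0, -1]
  ]
}}

```text
time: 4.38
position: [0.4586, -0.0131, 0.1491]
tool_rot: [0.152, 0.988, 0.0, -0.001]
ft_force: [0.2, -0.2, -4.7]
grip_width: 0.0332
```

```bash
python3 -c "
from h import *
plan(.459,-.014,.080)
s=snap('side','s3')
c=snap('top','t3')
overlay(s,[(.459,-.014,.022,.0335),(.459,-.014,.100,.029),(.459,-.014,.112,.029)],'s3z',(180,120,380,300),4)"
```

```text
t 4.38 pos [ 0.4586 -0.0131  0.1491] jaw 72.6 tiltz [-1.5e-03  4.0e-04 -1.0e+00] w 0.0332 F [ 0.2 -0.2 -4.7]
shift mm [-0.8 -0.7 69.1] rot [-0.01 -0.09 -0.  ]
```

View pics/s3z.png

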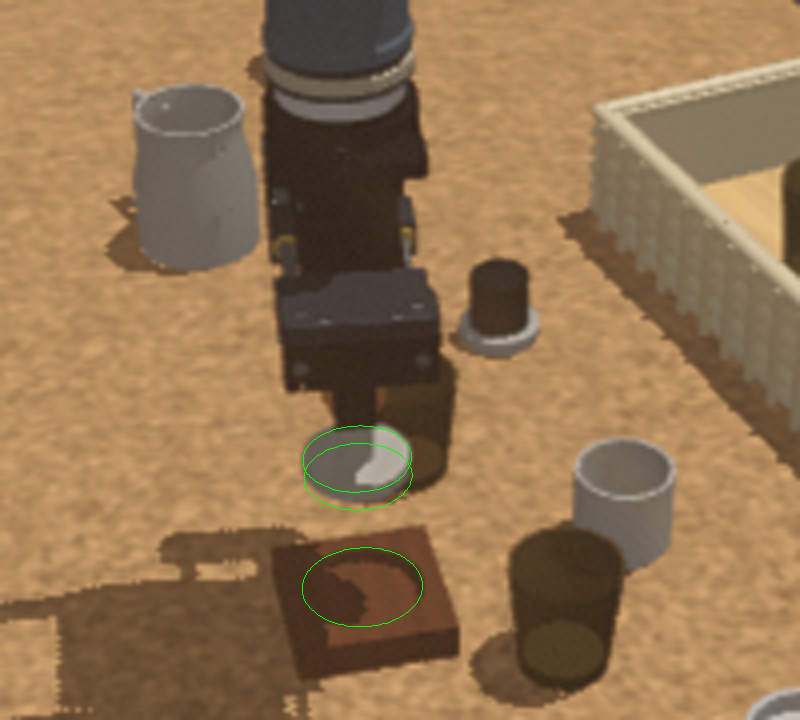

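View pics/t3.png

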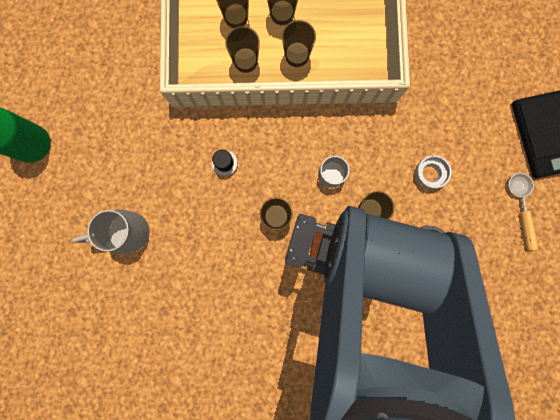

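```bash
python3 - <<'E'
from h import *
s0=pickle.load(open('side0.pkl','rb')); s=dict(s0); s['pixels']=cv2.imread('pics/s3.png')[:,:,::-1]
overlay(s0,[(.474,.2073,0,.029),(.474,.2073,.012,.029)],'w1',(222,200,262,235),10)
overlay(s,[(.4586,-.0131,.1014,.029),(.4586,-.0131,.1134,.029)],'w2',(250,218,290,253),10)
overlay(s0,[(.459,-.014,.022,.0335)],'w3',(240,250,300,290),10)
a=[cv2.imread(f'pics/w{i}.png') for i in(1,2)]; cv2.imwrite('pics/w12.png',np.hstack(a))
E
```

```text
(no output)
```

View pics/w12.png

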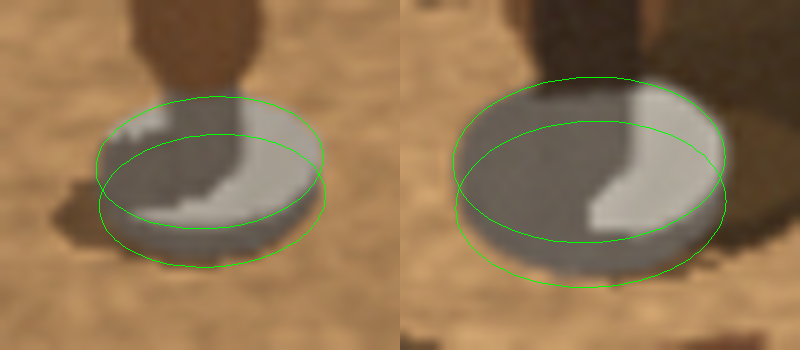

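View pics/w3.png

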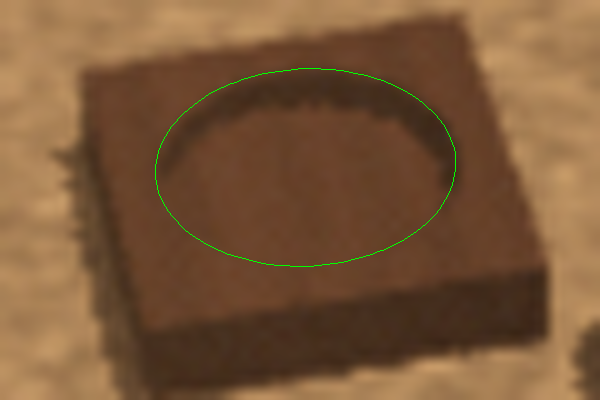

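{"method": "carry_out", "body": {
  "series": [
    [-1, -1, 30, 0, 0, 0, -1],
    [-1, -1, 55, 0, 0, 0, -1],
    [-1, -1, 72, 0, 0, 0, -1],
    [-1, -1, 80, 0, 0, 0, -1],
    [-1, -1, 86, 0, 0, 0, -1],
    [-1, -1, 89, 0, 0, 0, -1],
    [-1, -1, 89, 0, 0, 0, -1]
  ]
}}

```text
time: 5.35
position: [0.4596, -0.0142, 0.0606]
tool_rot: [0.151, 0.989, -0.0, -0.0]
ft_force: [0.0, 0.2, -3.9]
grip_width: 0.0335
```

```bash
python3 -c "
from h import *
plan(.459,-.014,.0597)"
```

```text
t 5.35 pos [ 0.4596 -0.0142  0.0606] jaw 72.6 tiltz [-3.e-04 -2.e-04 -1.e+00] w 0.0335 F [ 0.   0.2 -3.9]
shift mm [ 0.6 -0.   0.9] rot [-0.02 -0.01 -0.  ]
```

Wrist still carries the weight; about 1 mm to the floor. Lower it, release, and rise.

{"method": "carry_out", "body": {
  "series": [
    [0, 0, 1, 0, 0, 0, -1],
    [0, 0, 1.5, 0, 0, 0, -1],
    [0, 0, 1.5, 0, 0, 0, 0.2],
    [0, 0, 1.5, 0, 0, 0, 0.2],
    [0, 0, 1.5, 0, 0, 0, 0.2],
    [0, 0, 0, 0, 0, 0, 0.2]
  ]
}}

```text
time: 6.1
position: [0.4596, -0.0142, 0.0606]
tool_rot: [0.151, 0.989, -0.0, -0.0]
ft_force: [-0.2, -0.3, -0.1]
grip_width: 0.0514
```

{"method": "carry_out", "body": {
  "series": [
    [0, 0, -40, 0, 0, 0, 0.3],
    [0, 0, -80, 0, 0, 0, 0.3],
    [0, 0, -110, 0, 0, 0, 1],
    [0, 0, -110, 0, 0, 0, 1]
  ]
}}

```text
time: 6.6
position: [0.4612, -0.0146, 0.1726]
tool_rot: [0.151, 0.989, -0.0, 0.003]
ft_force: [0.1, -0.9, 0.3]
grip_width: 0.0691
```

```bash
python3 -c "
from h import *
plan(.620,-.016,.15,125)
s=snap('side','s4')
overlay(s,[],'s4z',(180,120,380,300),4)"
```

```text
t 6.6 pos [ 0.4612 -0.0146  0.1726] jaw 72.6 tiltz [ 0.0051 -0.0018 -1.    ] w 0.0691 F [ 0.1 -0.9  0.3]
shift mm [-151.9   46.    23.4] rot [ -0.15   0.28 -52.36]
```

View pics/s4z.png

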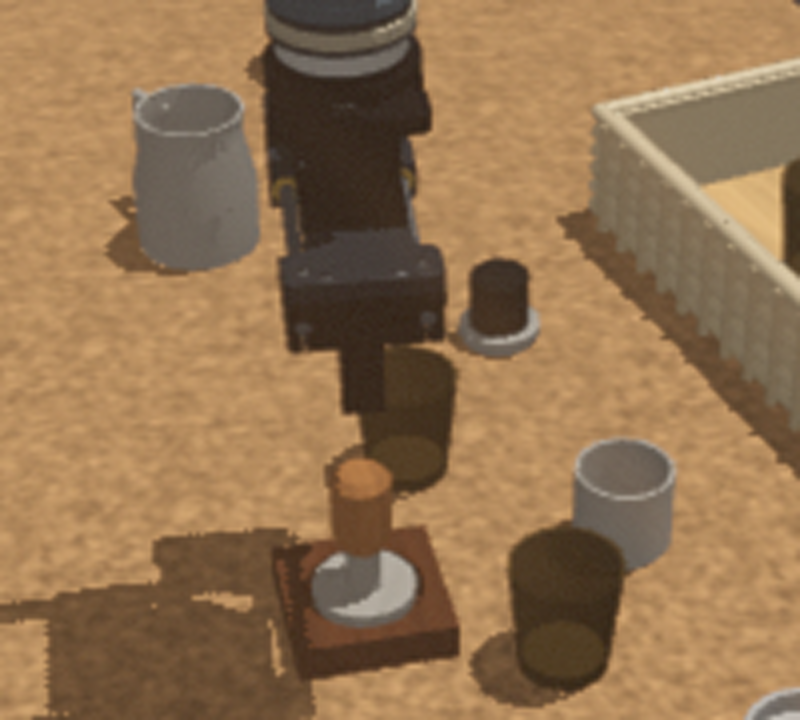

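{"method": "carry_out", "body": {
  "series": [
    [-40, 12, 0, 0, 0.3, -10, 1],
    [-80, 24, 0, 0, 0.3, -20, 1],
    [-120, 36, 0, 0, 0.3, -30, 1],
    [-152, 46, 10, 0, 0.3, -40, 1],
    [-152, 46, 23, 0, 0.3, -50, 1],
    [-152, 46, 23, 0, 0.3, -52, 1],
    [-152, 46, 23, 0, 0.3, -52, 1]
  ]
}}

```text
time: 7.52
position: [0.618, -0.0157, 0.1477]
tool_rot: [-0.297, 0.955, 0.0, -0.003]
ft_force: [-1.4, -0.5, 0.3]
grip_width: 0.0871
```

```bash
python3 -c "
from h import *
plan(.620,-.016,.02,125); print(robot.get_obs()['q'])
s=snap('side','s5')
overlay(s,[(.62,-.016,.055,.029)],'s5z',(240,120,440,300),4)"
```

```text
t 7.53 pos [ 0.618  -0.0157  0.1477] jaw 124.5 tiltz [-0.0054 -0.0011 -1.    ] w 0.0871 F [-1.4 -0.5  0.3]
shift mm [ -2.1  -1.7 127.7] rot [ 0.12 -0.29 -0.49]
[-0.20481426  0.60976316  1.51505587 -0.00254371  1.02179938 -2.37652052]
```

View pics/s5z.png

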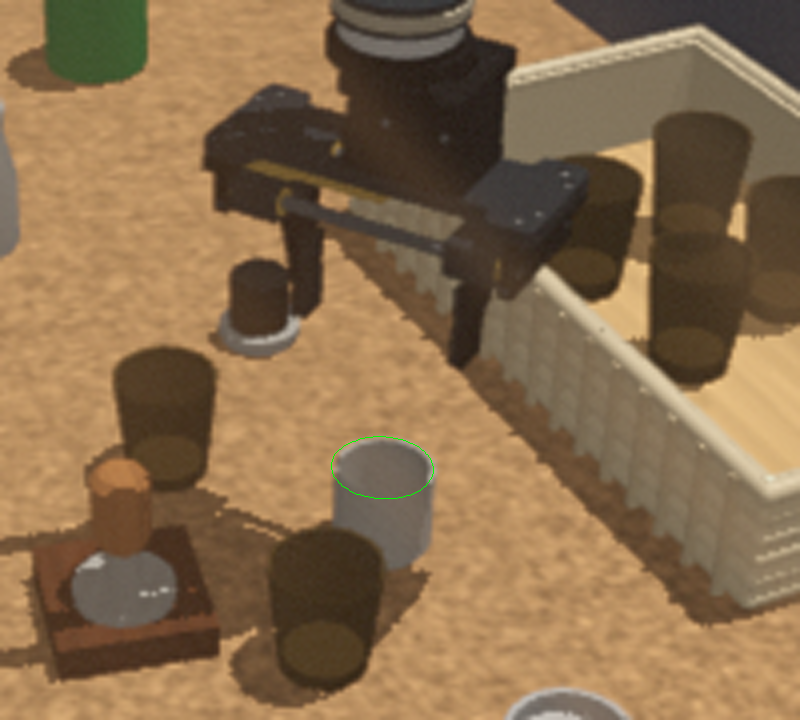

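{"method": "carry_out", "body": {
  "series": [
    [-2, -2, 40, 0, -0.3, 0, 1],
    [-2, -2, 80, 0, -0.3, 0, 1],
    [-2, -2, 110, 0, -0.3, 0, 1],
    [-2, -2, 127, 0, -0.3, 0, 1],
    [-2, -2, 127, 0, -0.3, 0, 1]
  ]
}}

```text
time: 8.2
position: [0.62, -0.0164, 0.0207]
tool_rot: [-0.296, 0.955, 0.001, -0.0]
ft_force: [0.2, -0.1, 0.4]
grip_width: 0.0872
```

```bash
python3 -c "
from h import *
plan(.620,-.016,.02)"
```

```text
t 8.2 pos [ 0.62   -0.0164  0.0207] jaw 124.5 tiltz [-0.0014  0.002  -1.    ] w 0.0872 F [ 0.2 -0.1  0.4]
shift mm [-0.2  0.3  0.7] rot [ 0.14 -0.    0.  ]
```

{"method": "carry_out", "body": {
  "series": [
    [0, 0, 0, 0, 0, 0, -1],
    [0, 0, 0, 0, 0, 0, -1],
    [0, 0, 0, 0, 0, 0, -1],
    [0, 0, 0, 0, 0, 0, -1],
    [0, 0, 0, 0, 0, 0, -1],
    [0, 0, 0, 0, 0, 0, -1]
  ],
  "force": 20
}}

```text
time: 8.95
position: [0.6206, -0.0166, 0.0214]
tool_rot: [-0.296, 0.955, 0.001, 0.0]
ft_force: [-1.4, 0.1, 4.7]
grip_width: 0.0572
```

{"method": "carry_out", "body": {
  "series": [
    [0, 0, -10, 0, 0, 0, -1],
    [0, 0, -50, 0, 0, 0, -1],
    [0, 0, -90, 0, 0, 0, -1],
    [0, 0, -110, 0, 0, 0, -1],
    [0, 0, -110, 0, 0, 0, -1]
  ]
}}

```text
time: 9.57
position: [0.6215, -0.0168, 0.133]
tool_rot: [-0.296, 0.955, -0.0, 0.002]
ft_force: [0.1, 0.1, -1.5]
grip_width: 0.0573
```

```bash
python3 -c "
from h import *
plan(.470,-.211,.13,80)"
```

```text
t 9.57 pos [ 0.6215 -0.0168  0.133 ] jaw 124.5 tiltz [ 0.0032  0.001  -1.    ] w 0.0573 F [ 0.1  0.1 -1.5]
shift mm [234.8 -74.3   2.4] rot [2.000e-02 2.000e-01 4.448e+01]
```

{"method": "carry_out", "body": {
  "series": [
    [50, -16, 0, 0, 0, 9, -1],
    [100, -32, 0, 0, 0, 18, -1],
    [150, -48, 0, 0, 0, 27, -1],
    [195, -62, 0, 0, 0, 36, -1],
    [225, -71, 1, 0, 0.2, 44, -1],
    [235, -74, 2, 0, 0.2, 44, -1],
    [235, -74, 2, 0, 0.2, 44, -1],
    [235, -74, 2, 0, 0.2, 44, -1]
  ]
}}

```text
time: 10.58
position: [0.4701, -0.2099, 0.13]
tool_rot: [0.082, 0.997, 0.0, -0.0]
ft_force: [-0.2, 0.3, -1.9]
grip_width: 0.0578
```

```bash
python3 -c "
from h import *
plan(.470,-.211,.05)
p=robot.get_obs()['position']
s=snap('side','s6');c=snap('top','t6')
b=p[2]-.0212
overlay(s,[(.4697,-.2105,.012,.042),(p[0],p[1],b,.0285),(p[0],p[1],b+.055,.029)],'s6z',(240,190,390,380),4)"
```

```text
t 10.57 pos [ 0.4701 -0.2099  0.13  ] jaw 80.6 tiltz [-4.e-04  9.e-04 -1.e+00] w 0.0578 F [-0.2  0.3 -1.9]
shift mm [-0.1 -1.2 80. ] rot [ 0.05 -0.03  0.  ]
```

View pics/s6z.png

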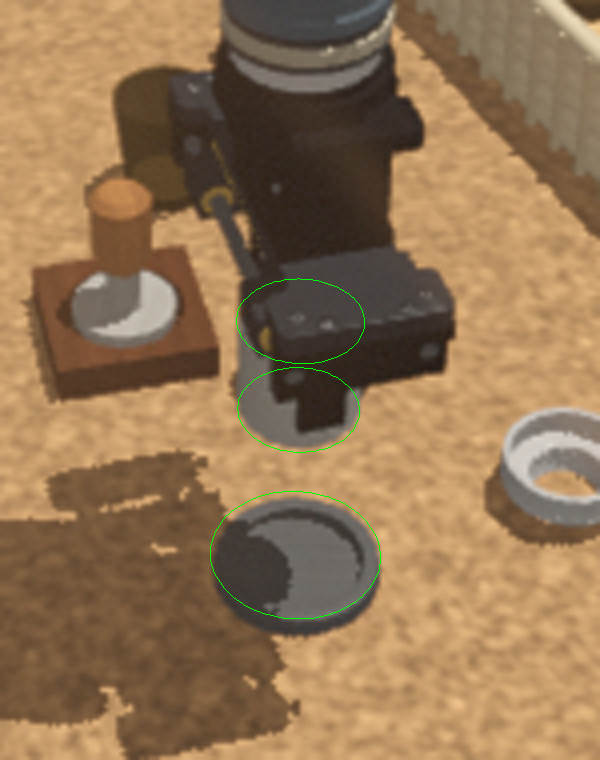

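View pics/t6.png

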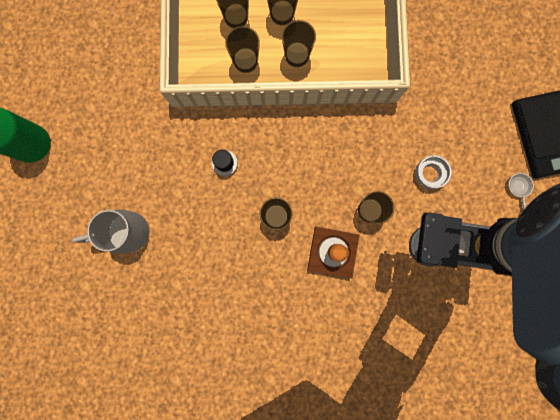

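```bash
python3 - <<'E'
from h import *
s0=pickle.load(open('side0.pkl','rb'));c=pickle.load(open('top0.pkl','rb'))
def it(y): return [(.4697,y,.012,.042),(.4697,y,.012,.033),(.4697,y,0,.042)]
for i,y in enumerate((-.2105,-.2140)):
  overlay(s0,it(y),f'd{i}',(285,305,345,355),8)
  overlay(c,it(y),f'e{i}',(400,220,460,270),8)
f=lambda n:cv2.imread(f'pics/{n}.png')
cv2.imwrite('pics/dd.png',cv2.resize(np.vstack([np.hstack([f('d0'),f('d1')]),np.hstack([f('e0'),f('e1')])]),(720,600)))
E
```

```text
(no output)
```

View pics/dd.png

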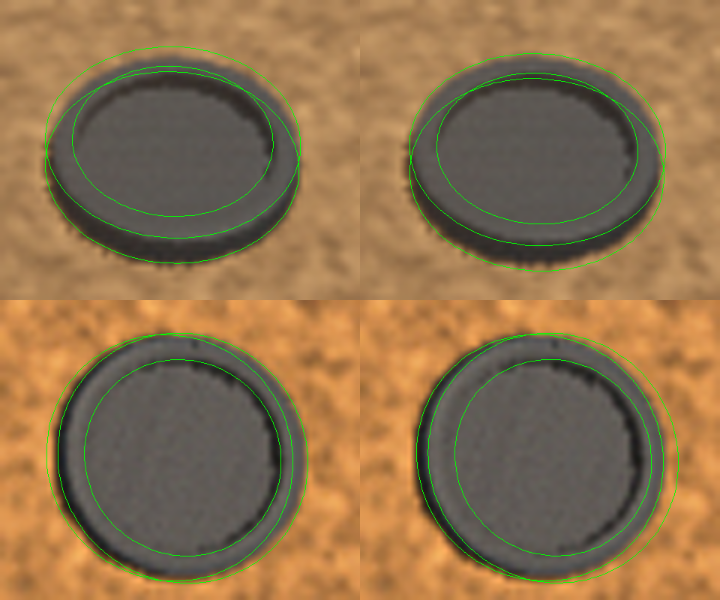

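{"method": "carry_out", "body": {
  "series": [
    [0, -2, 30, 0, 0, 0, -1],
    [0, -2, 60, 0, 0, 0, -1],
    [0, -2, 82, 0, 0, 0, -1],
    [0, -2, 92, 0, 0, 0, -1],
    [0, -2, 98, 0, 0, 0, -1],
    [0, -2, 103, 0, 0, 0, -1],
    [0, -2, 104, 0, 0, 0, -1]
  ]
}}

```text
time: 11.55
position: [0.4702, -0.2119, 0.0265]
tool_rot: [0.082, 0.997, 0.0, 0.0]
ft_force: [0.0, -0.6, -0.8]
grip_width: 0.0573
```

```bash
python3 -c "
from h import *
plan(.470,-.2115,.0252)
s=snap('side','s7')
overlay(s,[],'s7z',(240,190,390,380),4)"
```

```text
t 11.55 pos [ 0.4702 -0.2119  0.0265] jaw 80.6 tiltz [ 5.e-04  1.e-04 -1.e+00] w 0.0573 F [ 0.  -0.6 -0.8]
shift mm [0.3 0.4 1.3] rot [ 0.01  0.03 -0.  ]
```

View pics/s7z.png

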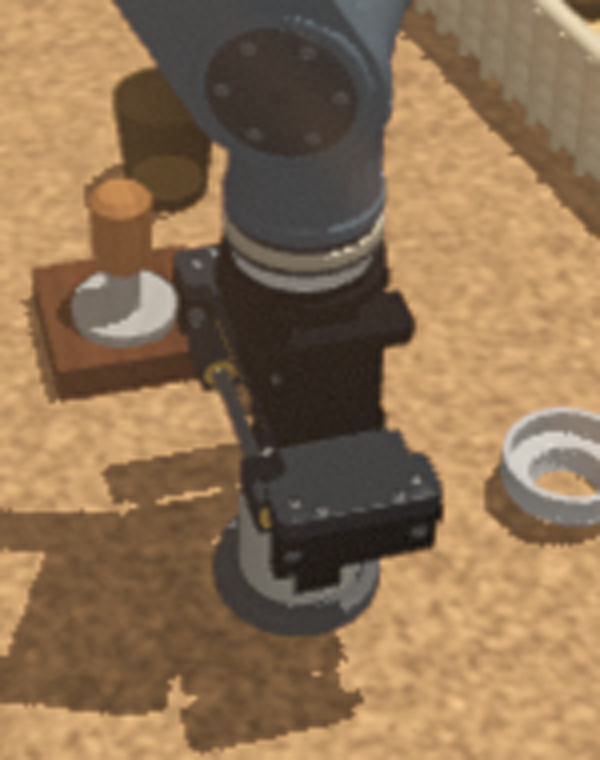

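{"method": "carry_out", "body": {
  "series": [
    [0, 0, 1.2, 0, 0, 0, -1],
    [0, 0, 2, 0, 0, 0, -1],
    [0, 0, 2, 0, 0, 0, 0.9],
    [0, 0, 1, 0, 0, 0, 0.9],
    [0, 0, 0, 0, 0, 0, 0.9],
    [0, 0, 0, 0, 0, 0, 0.9]
  ]
}}

```text
time: 12.35
position: [0.4702, -0.212, 0.0266]
tool_rot: [0.082, 0.997, -0.0, 0.0]
ft_force: [0.3, 0.5, -0.5]
grip_width: 0.0817
```

{"method": "carry_out", "body": {
  "series": [
    [0, 0, -40, 0, 0, 0, 1],
    [0, 0, -80, 0, 0, 0, 1],
    [-40, 0, -110, 0, 0, 0, 1],
    [-90, 0, -110, 0, 0, 0, 1],
    [-130, 0, -110, 0, 0, 0, 1],
    [-140, 0, -110, 0, 0, 0, 1]
  ]
}}

```text
time: 13.1
position: [0.6103, -0.2352, 0.1366]
tool_rot: [0.081, 0.997, -0.0, 0.001]
ft_force: [0.0, -0.1, -0.1]
grip_width: 0.0872
```

```bash
python3 - <<'E'
from h import *
plan(.6185,-.2205,.004)
s=snap('side','s8');c=snap('top','t8')
it=[(.4702,-.2119,.059,.029),(.6185,-.2207,.03,.034),(.4702,-.2119,.012,.042)]
overlay(s,it,'s8z',(280,270,420,360),5)
overlay(c,it,'t8z',(400,150,500,280),4)
E
```

```text
t 13.1 pos [ 0.6103 -0.2352  0.1366] jaw 80.7 tiltz [ 0.0022 -0.001  -1.    ] w 0.0872 F [ 0.  -0.1 -0.1]
shift mm [ -5.4  15.9 132.6] rot [-0.04  0.14  0.  ]
```

View pics/s8z.png

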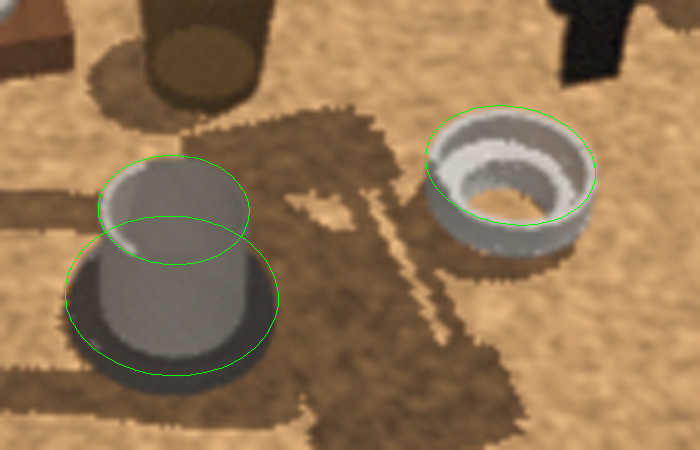

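View pics/t8z.png

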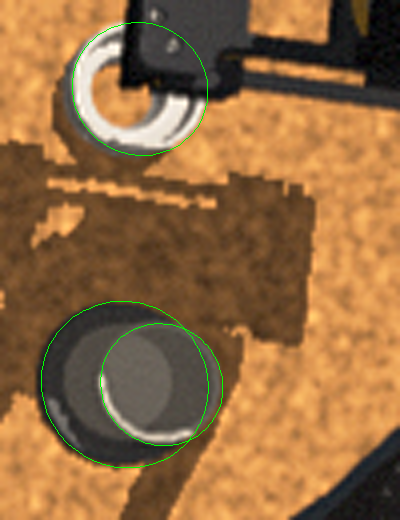

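{"method": "carry_out", "body": {
  "series": [
    [-5, 16, 30, 0, 0, 0, 1],
    [-5, 16, 60, 0, 0, 0, 1],
    [-5, 16, 60, 0, 0, 0, 1]
  ]
}}

```text
time: 13.58
position: [0.6116, -0.2178, 0.0733]
tool_rot: [0.082, 0.997, 0.002, -0.004]
ft_force: [-0.2, 1.0, -0.3]
grip_width: 0.0872
```

```bash
python3 - <<'E'
from h import *
plan(.6185,-.2205,.005)
s=snap('side','s9')
overlay(s,[],'s9z',(320,210,460,330),5)
E
```

```text
t 13.57 pos [ 0.6116 -0.2178  0.0733] jaw 80.6 tiltz [-0.0085  0.0047 -1.    ] w 0.0872 F [-0.2  1.  -0.3]
shift mm [-7.9 -1.8 68.2] rot [ 0.19 -0.52  0.  ]
```

View pics/s9z.png

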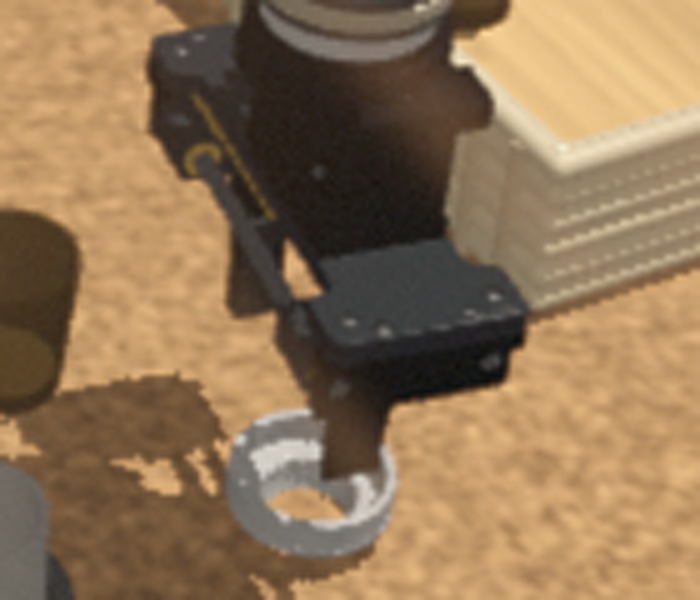

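{"method": "carry_out", "body": {
  "series": [
    [-8, -2, 10, 0, -0.5, 0, 1],
    [-8, -2, 25, 0, -0.5, 0, 1],
    [-8, -2, 45, 0, -0.5, 0, 1],
    [-8, -2, 60, 0, -0.5, 0, 1],
    [-8, -2, 68, 0, -0.5, 0, 1],
    [-8, -2, 68, 0, -0.5, 0, 1]
  ]
}}

```text
time: 14.38
position: [0.62, -0.2215, 0.0059]
tool_rot: [0.082, 0.997, 0.001, 0.001]
ft_force: [0.3, 0.7, -0.3]
grip_width: 0.0867
```

```bash
python3 - <<'E'
from h import *
plan(.6185,-.2205,.004)
E
```

```text
t 14.38 pos [ 0.62   -0.2215  0.0059] jaw 80.6 tiltz [ 0.0023  0.0021 -1.    ] w 0.0867 F [ 0.3  0.7 -0.3]
shift mm [1.6 0.8 1.9] rot [ 0.14  0.11 -0.  ]
```

{"method": "carry_out", "body": {
  "series": [
    [1.5, 1, 1, 0.1, 0.1, 0, -1],
    [1.5, 1, 1, 0.1, 0.1, 0, -1],
    [1.5, 1, 1, 0.1, 0.1, 0, -1],
    [1.5, 1, 1, 0.1, 0.1, 0, -1],
    [1.5, 1, 1, 0.1, 0.1, 0, -1]
  ]
}}

```text
time: 15.0
position: [0.6189, -0.2205, 0.0054]
tool_rot: [0.082, 0.997, 0.0, 0.001]
ft_force: [-0.5, -0.2, 1.9]
grip_width: 0.0681
```

```bash
python3 - <<'E'
from h import *
plan(.6185,-.2205,.124)
E
```

```text
t 15.0 pos [ 0.6189 -0.2205  0.0054] jaw 80.6 tiltz [ 1.e-03  3.e-04 -1.e+00] w 0.0681 F [-0.5 -0.2  1.9]
shift mm [   0.3   -0.  -118.6] rot [ 0.02  0.06 -0.  ]
```

{"method": "carry_out", "body": {
  "series": [
    [0, 0, -10, 0, 0, 0, -1],
    [0, 0, -50, 0, 0, 0, -1],
    [0, 0, -90, 0, 0, 0, -1],
    [0, 0, -110, 0, 0, 0, -1],
    [0, 0, -115, 0, 0, 0, -1],
    [0, 0, -115, 0, 0, 0, -1]
  ]
}}

```text
time: 15.75
position: [0.6184, -0.2202, 0.1201]
tool_rot: [0.082, 0.997, 0.0, 0.0]
ft_force: [-0.7, 0.1, -2.3]
grip_width: 0.0684
```

```bash
python3 - <<'E'
from h import *
plan(.4702,-.2119,.12)
E
```

```text
t 15.75 pos [ 0.6184 -0.2202  0.1201] jaw 80.6 tiltz [ 4.e-04  6.e-04 -1.e+00] w 0.0684 F [-0.7  0.1 -2.3]
shift mm [ 1.476e+02 -1.590e+01  1.000e-01] rot [ 0.04  0.02 -0.  ]
```

{"method": "carry_out", "body": {
  "series": [
    [40, -4, 0, 0, 0, 0, -1],
    [80, -8, 0, 0, 0, 0, -1],
    [115, -12, 0, 0, 0, 0, -1],
    [138, -15, 0, 0, 0, 0, -1],
    [147.5, -16, 0, 0, 0, 0, -1],
    [147.5, -16, 0, 0, 0, 0, -1],
    [147.5, -16, 0, 0, 0, 0, -1]
  ]
}}

```text
time: 16.62
position: [0.4715, -0.2125, 0.12]
tool_rot: [0.082, 0.997, 0.0, 0.001]
ft_force: [1.2, -0.3, -1.7]
grip_width: 0.0681
```

```bash
python3 - <<'E'
from h import *
plan(.4702,-.2119,.0524)
p=robot.get_obs()['position']; b=p[2]-.0054
s=snap('side','s10')
overlay(s,[(.4702,-.2119,.059,.029),(p[0],p[1],b,.0205),(p[0],p[1],b+.012,.034)],'s10z',(240,190,390,380),4)
E
```

```text
t 16.62 pos [ 0.4715 -0.2125  0.12  ] jaw 80.6 tiltz [ 1.7e-03 -1.0e-04 -1.0e+00] w 0.0681 F [ 1.2 -0.3 -1.7]
shift mm [ 1.5  0.4 67.6] rot [ 0.01  0.09 -0.  ]
```

View pics/s10z.png

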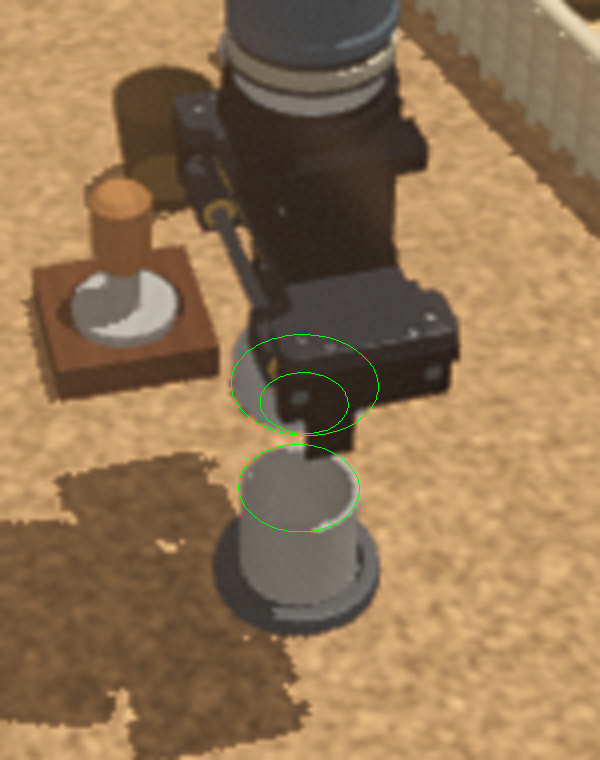

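{"method": "carry_out", "body": {
  "series": [
    [1, 0.5, 20, 0, 0, 0, -1],
    [1, 0.5, 40, 0, 0, 0, -1],
    [1, 0.5, 52, 0, 0, 0, -1],
    [1, 0.5, 60, 0, 0, 0, -1],
    [1, 0.5, 65, 0, 0, 0, -1],
    [1, 0.5, 66.5, 0, 0, 0, -1],
    [1, 0.5, 67.5, 0, 0, 0, -1]
  ]
}}

```text
time: 17.55
position: [0.4709, -0.212, 0.0528]
tool_rot: [0.082, 0.997, -0.0, 0.001]
ft_force: [0.4, -0.9, -1.9]
grip_width: 0.0678
```

```bash
python3 - <<'E'
from h import *
plan(.4702,-.2119,.0524)
E
```

```text
t 17.55 pos [ 0.4709 -0.212   0.0528] jaw 80.6 tiltz [ 2.2e-03 -5.0e-04 -1.0e+00] w 0.0678 F [ 0.4 -0.9 -1.9]
shift mm [ 0.7 -0.   0.4] rot [-0.01  0.13  0.  ]
```

{"method": "carry_out", "body": {
  "series": [
    [0, 0, 1, 0, 0, 0, -1],
    [0, 0, 1.5, 0, 0, 0, -1],
    [0, 0, 1.5, 0, 0, 0, 1],
    [0, 0, 1, 0, 0, 0, 1],
    [0, 0, 0, 0, 0, 0, 1],
    [0, 0, 0, 0, 0, 0, 1]
  ]
}}

```text
time: 18.3
position: [0.471, -0.212, 0.0528]
tool_rot: [0.082, 0.997, -0.0, 0.001]
ft_force: [0.2, 0.3, -0.0]
grip_width: 0.0866
```

```bash
python3 - <<'E'
from h import *
plan(.648,.206,.16,90)
E
```

```text
t 18.3 pos [ 0.471  -0.212   0.0528] jaw 80.6 tiltz [ 2.4e-03 -6.0e-04 -1.0e+00] w 0.0866 F [ 0.2  0.3 -0. ]
shift mm [-106.9  441.2 -107.1] rot [-0.03  0.14 -9.36]
```

{"method": "carry_out", "body": {
  "series": [
    [0, 0, -40, 0, 0, 0, 1],
    [0, 0, -80, 0, 0, 0, 1],
    [-10, 30, -107, 0, 0, 0, 1],
    [-22, 90, -107, 0, 0, 0, 1],
    [-36, 150, -107, 0, 0, 0, 1],
    [-50, 210, -107, 0, 0, 0, 1],
    [-65, 270, -107, 0, 0, 0, 1],
    [-80, 330, -107, 0, 0, 0, 1]
  ]
}}

```text
time: 19.3
position: [0.6038, 0.1026, 0.1598]
tool_rot: [0.082, 0.997, -0.0, 0.001]
ft_force: [0.3, -1.3, 0.0]
grip_width: 0.0869
```

```bash
python3 - <<'E'
from h import *
plan(.648,.206,.14)
s=snap('side','s11');c=snap('top','t11')
it=[(.4702,-.2119,.077,.034),(.4702,-.2119,.077,.030),(.4702,-.2119,.059,.029)]
overlay(s,it,'s11z',(270,270,370,370),4)
overlay(c,it,'t11z',(390,200,490,300),4)
a=[cv2.imread(f'pics/{i}11z.png') for i in 'st']; cv2.imwrite('pics/st11.png',np.hstack(a))
E
```

```text
t 19.3 pos [0.6038 0.1026 0.1598] jaw 80.6 tiltz [ 2.4e-03 -9.0e-04 -1.0e+00] w 0.0869 F [ 0.3 -1.3  0. ]
shift mm [-26.7 109.2  19.8] rot [-0.03  0.14  0.  ]
```

View pics/st11.png

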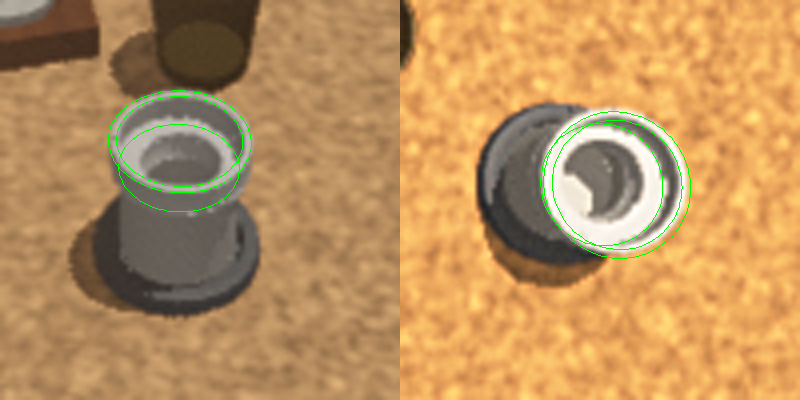

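{"method": "carry_out", "body": {
  "series": [
    [-12, 50, 10, 0, 0, 0, 1],
    [-22, 90, 20, 0, 0, 0, 1],
    [-26.5, 109, 20, 0, 0, 0, 1],
    [-26.5, 109, 50, 0, 0, 0, 1],
    [-26.5, 109, 80, 0, 0, 0, 1],
    [-26.5, 109, 80, 0, 0, 0, 1],
    [-26.5, 109, 80, 0, 0, 0, 1]
  ]
}}

```text
time: 20.27
position: [0.6497, 0.2092, 0.0815]
tool_rot: [0.079, 0.997, 0.001, 0.003]
ft_force: [-0.1, -0.2, -1.1]
grip_width: 0.0872
```

```bash
python3 - <<'E'
from h import *
plan(.648,.206,.021)
s=snap('side','s12')
overlay(s,[],'s12z',(230,90,390,230),5)
E
```

```text
t 20.27 pos [0.6497 0.2092 0.0815] jaw 81.0 tiltz [ 0.0069  0.0013 -1.    ] w 0.0872 F [-0.1 -0.2 -1.1]
shift mm [ 1.6 -3.6 60.4] rot [ 0.14  0.38 -0.  ]
```

View pics/s12z.png

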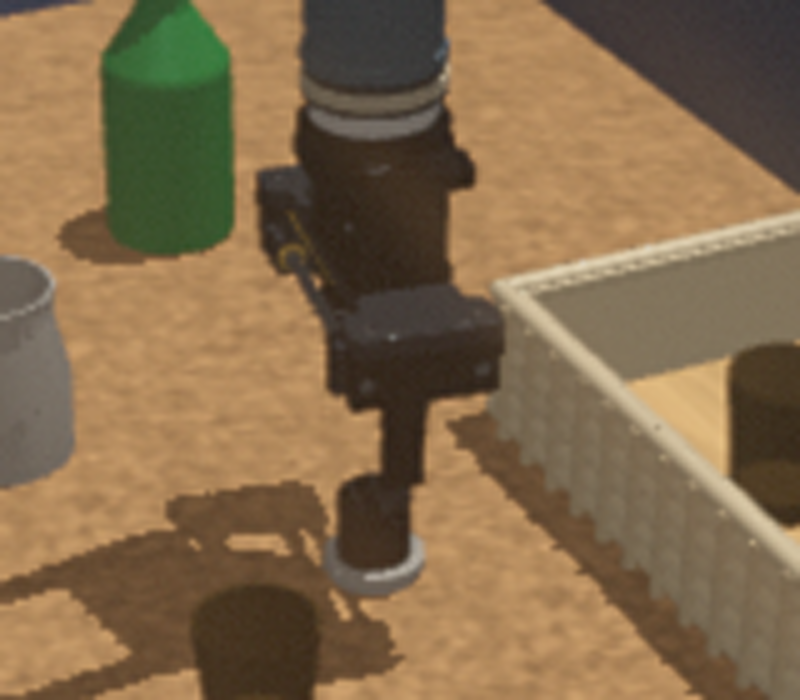

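{"method": "carry_out", "body": {
  "series": [
    [1.5, -3.5, 20, 0, 0.4, 0, 1],
    [1.5, -3.5, 40, 0, 0.4, 0, 1],
    [1.5, -3.5, 55, 0, 0.4, 0, 1],
    [1.5, -3.5, 60, 0, 0.4, 0, 1],
    [1.5, -3.5, 60, 0, 0.4, 0, 1]
  ]
}}

```text
time: 20.95
position: [0.6482, 0.2064, 0.0211]
tool_rot: [0.079, 0.997, 0.001, -0.0]
ft_force: [-0.0, -0.8, 0.0]
grip_width: 0.087
```

```bash
python3 - <<'E'
from h import *
plan(.648,.206,.021)
E
```

```text
t 20.95 pos [0.6482 0.2064 0.0211] jaw 81.0 tiltz [ 1.0e-04  2.6e-03 -1.0e+00] w 0.087 F [-0.  -0.8  0. ]
shift mm [ 0.2 -0.5  0.1] rot [ 0.15 -0.02  0.  ]
```

{"method": "carry_out", "body": {
  "series": [
    [0, 0, 0, 0.15, 0, 0, -1],
    [0, 0, 0, 0.15, 0, 0, -1],
    [0, 0, 0, 0.15, 0, 0, -1],
    [0, 0, 0, 0.15, 0, 0, -1],
    [0, 0, 0, 0.15, 0, 0, -1],
    [0, 0, 0, 0.15, 0, 0, -1],
    [0, 0, 0, 0.15, 0, 0, -1],
    [0, 0, 0, 0.15, 0, 0, -1]
  ],
  "force": 25
}}

```text
time: 21.95
position: [0.6483, 0.2064, 0.0212]
tool_rot: [0.079, 0.997, -0.0, -0.0]
ft_force: [-0.7, 0.1, 0.7]
grip_width: 0.0388
```

{"method": "carry_out", "body": {
  "series": [
    [0, 0, -10, 0, 0, 0, -1],
    [0, 0, -50, 0, 0, 0, -1],
    [0, 0, -100, 0, 0, 0, -1],
    [0, 0, -140, 0, 0, 0, -1],
    [0, 0, -150, 0, 0, 0, -1],
    [0, 0, -150, 0, 0, 0, -1]
  ]
}}

```text
time: 22.7
position: [0.6479, 0.2063, 0.171]
tool_rot: [0.079, 0.997, -0.0, -0.0]
ft_force: [0.3, 0.7, -2.5]
grip_width: 0.0394
```

```bash
python3 - <<'E'
from h import *
plan(.471,-.2118,.17,81)
E
```

```text
t 22.7 pos [0.6479 0.2063 0.171 ] jaw 81.0 tiltz [-5.e-04 -1.e-04 -1.e+00] w 0.0394 F [ 0.3  0.7 -2.5]
shift mm [ 109.1 -440.7    1.1] rot [-0.01 -0.03 -0.03]
```

{"method": "carry_out", "body": {
  "series": [
    [8, -30, 0, 0, 0, 0, -1],
    [20, -80, 0, 0, 0, 0, -1],
    [33, -135, 0, 0, 0, 0, -1],
    [47, -190, 0, 0, 0, 0, -1],
    [60, -245, 0, 0, 0, 0, -1],
    [74, -300, 0, 0, 0, 0, -1],
    [87, -350, 0, 0, 0, 0, -1],
    [97, -390, 0, 0, 0, 0, -1]
  ]
}}

```text
time: 23.7
position: [0.4884, -0.1646, 0.1688]
tool_rot: [0.079, 0.997, 0.001, -0.003]
ft_force: [0.4, 0.1, -2.3]
grip_width: 0.0396
```

```bash
python3 - <<'E'
from h import *
plan(.471,-.2118,.15)
E
```

```text
t 23.7 pos [ 0.4884 -0.1646  0.1688] jaw 80.9 tiltz [-0.0049  0.0024 -1.    ] w 0.0396 F [ 0.4  0.1 -2.3]
shift mm [  9.6 -49.4  18.8] rot [ 0.09 -0.3   0.  ]
```

{"method": "carry_out", "body": {
  "series": [
    [5, -25, 5, 0, -0.3, 0, -1],
    [9, -44, 14, 0, -0.3, 0, -1],
    [9.5, -49, 19, 0, -0.3, 0, -1],
    [9.5, -49, 19, 0, -0.3, 0, -1],
    [9.5, -49, 19, 0, -0.3, 0, -1],
    [9.5, -49, 19, 0, -0.3, 0, -1]
  ]
}}

```text
time: 24.45
position: [0.4716, -0.2106, 0.1501]
tool_rot: [0.079, 0.997, 0.001, 0.0]
ft_force: [0.8, -0.2, -2.2]
grip_width: 0.0391
```

```bash
python3 - <<'E'
from h import *
plan(.471,-.2118,.0842)
p=robot.get_obs()['position']; b=p[2]-.0212
s=snap('side','s13')
overlay(s,[(.471,-.2118,.077,.034),(p[0],p[1],b,.027),(p[0],p[1],b+.012,.027)],'s13z',(260,210,380,370),5)
E
```

```text
t 24.45 pos [ 0.4716 -0.2106  0.1501] jaw 81.0 tiltz [ 8.0e-04  1.4e-03 -1.0e+00] w 0.0391 F [ 0.8 -0.2 -2.2]
shift mm [ 0.5 -1.3 65.9] rot [ 0.08  0.03 -0.  ]
```

View pics/s13z.png

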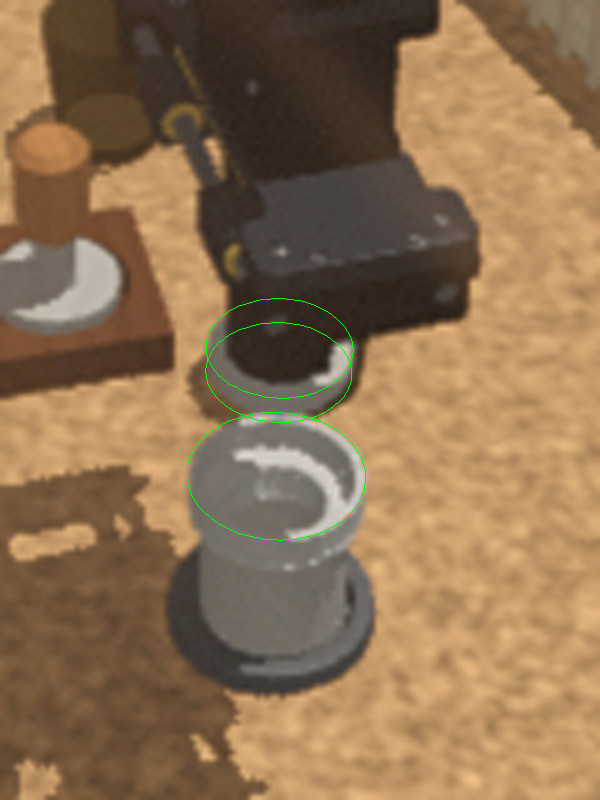

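{"method": "carry_out", "body": {
  "series": [
    [0.5, -1, 20, 0, 0, 0, -1],
    [0.5, -1, 38, 0, 0, 0, -1],
    [0.5, -1, 47, 0, 0, 0, -1],
    [0.5, -1, 49, 0, 0, 0, -1],
    [0.5, -1, 49, 0, 0, 0, -1]
  ]
}}

```text
time: 25.12
position: [0.4714, -0.2118, 0.1015]
tool_rot: [0.079, 0.997, 0.0, 0.001]
ft_force: [-0.1, 0.1, -2.5]
grip_width: 0.0393
```

```bash
python3 - <<'E'
from h import *
plan(.471,-.2118,.0842)
E
```

```text
t 25.12 pos [ 0.4714 -0.2118  0.1015] jaw 81.0 tiltz [ 1.5e-03  8.0e-04 -1.0e+00] w 0.0393 F [-0.1  0.1 -2.5]
shift mm [ 0.4 -0.1 17.3] rot [ 0.06  0.08 -0.  ]
```

{"method": "carry_out", "body": {
  "series": [
    [0.4, 0, 4, 0, 0, 0, -1],
    [0.4, 0, 8, 0, 0, 0, -1],
    [0.4, 0, 12, 0, 0, 0, -1],
    [0.4, 0, 15, 0, 0, 0, -1],
    [0.4, 0, 16.5, 0, 0, 0, -1],
    [0.4, 0, 16.5, 0, 0, 0, -1]
  ]
}}

```text
time: 25.88
position: [0.4709, -0.2117, 0.0849]
tool_rot: [0.079, 0.997, 0.001, 0.001]
ft_force: [-0.4, 0.1, -2.8]
grip_width: 0.0391
```

```bash
python3 - <<'E'
from h import *
plan(.471,-.2118,.0842)
s=snap('side','s14')
overlay(s,[],'s14z',(260,210,380,370),5)
E
```

```text
t 25.88 pos [ 0.4709 -0.2117  0.0849] jaw 81.0 tiltz [ 0.0012  0.001  -1.    ] w 0.0391 F [-0.4  0.1 -2.8]
shift mm [-0.1 -0.1  0.7] rot [ 0.06  0.06 -0.  ]
```

View pics/s14z.png

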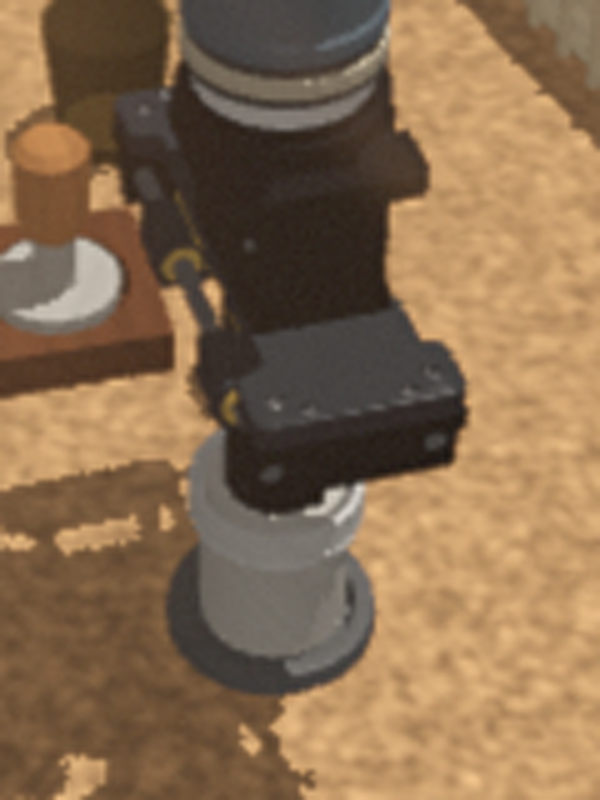

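{"method": "carry_out", "body": {
  "series": [
    [0, 0, 0.8, 0, 0, 0, -1],
    [0, 0, 1.2, 0, 0, 0, -1],
    [0, 0, 1.2, 0, 0, 0, 0.3],
    [0, 0, 0.5, 0, 0, 0, 0.3],
    [0, 0, 0, 0, 0, 0, 0.3],
    [0, 0, 0, 0, 0, 0, 0.3]
  ]
}}

```text
time: 26.68
position: [0.4711, -0.2118, 0.0851]
tool_rot: [0.079, 0.997, 0.0, 0.001]
ft_force: [0.7, -0.1, 0.4]
grip_width: 0.0564
```

{"method": "carry_out", "body": {
  "series": [
    [0, 0, -20, 0, 0, 0, 0.3],
    [0, 0, -60, 0, 0, 0, 0.3],
    [0, 0, -110, 0, 0, 0, 0.3],
    [-40, 0, -120, 0, 0, 0, 0.3],
    [-90, 30, -120, 0, 0, 0, 0.3],
    [-130, 80, -120, 0, 0, 0, 0.3],
    [-150, 130, -120, 0, 0, 0, 0.3],
    [-150, 130, -120, 0, 0, 0, 0.3]
  ]
}}

```text
time: 27.68
position: [0.6409, -0.1031, 0.2049]
tool_rot: [0.076, 0.997, 0.001, 0.001]
ft_force: [0.0, -0.0, -0.7]
grip_width: 0.0566
```

```bash
python3 - <<'E'
from h import *
plan(.471,-.2118,.0842)
s=snap('side','s15');c=snap('top','t15')
it=[(.471,-.2118,.077,.034),(.471,-.2118,.113,.02),(.459,-.014,.024,.029),(.459,-.014,.092,.017)]
overlay(s,it,'s15z',(220,210,370,370),4)
overlay(c,it,'t15z',(300,190,470,300),4)
E
```

```text
t 27.68 pos [ 0.6409 -0.1031  0.2049] jaw 81.3 tiltz [ 0.0019  0.0016 -1.    ] w 0.0566 F [ 0.  -0.  -0.7]
shift mm [ 151.6 -133.4  120.2] rot [ 0.11  0.09 -0.  ]
```

View pics/s15z.png

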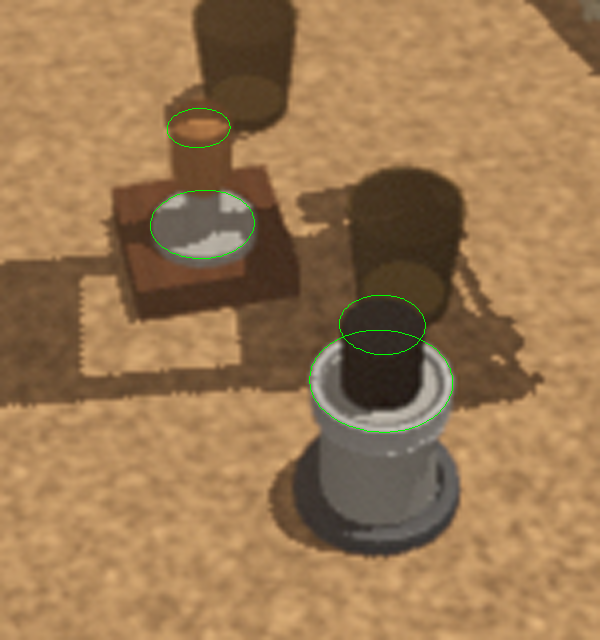

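View pics/t15z.png

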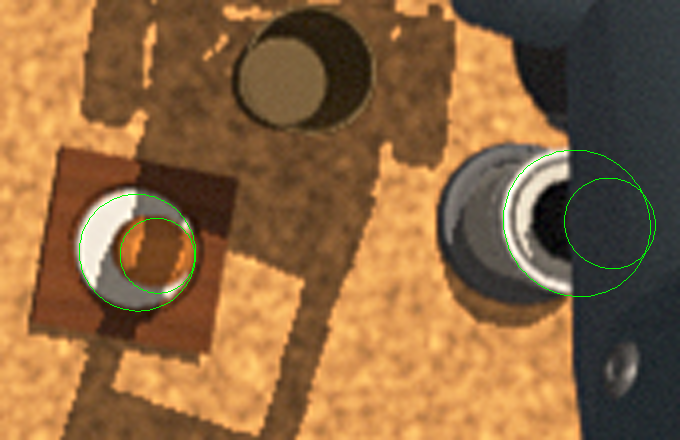

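View pics/s15.png

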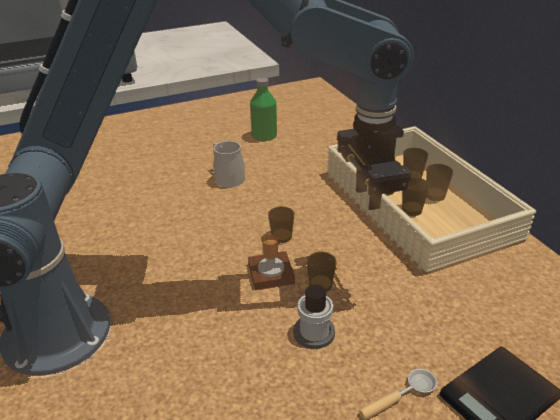

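```bash
python3 -c "
from h import *
print(robot.get_obs()['joint_velocities'].round(3)); print(robot.hand_in())"
```

```text
[-0.034 -0.01   0.011 -0.003 -0.001  0.002]
the job is handed in; nothing more can be done
None
```

I built the stack in order: the cup stands in the dish, the funnel sits on the cup, and the leveller is down in the funnel. The tamper stands in the wooden block's recess, and I handed the job in at about 27.7 s of the 112 s allowed. `hand_in()` gave no verdict.

- **Final pictures:** In the side view, the tamper and stack outlines, drawn at their seated heights, match to about a pixel (about 2 mm), and everything stands upright. The gripper was clear of everything.
- **Bystanders:** The two tumblers and the jug look to be where they started. I judged that by eye and did not measure it.
- **Forces:** Readings at the end of each move never went above about 5 N at the wrist.
- **What didn't fully agree:** The arm hid part of the leveller in the last top picture, so its final seat is confirmed by the side view and the tool height at release. The two cameras differed by up to about 4 mm on where the dish is. I aimed in between, and the cup dropped in without resistance.

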